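Seat the test cartridge and hold the reader's shutter at its mark

ROBOT

A 6-joint arm with a two-finger parallel gripper is mounted at the origin on the work surface. World frame = base frame: x ahead of the robot, y to its left, z up, the work surface at z = 0. Lengths are in mm, angles in rad, forces in N, time in s.
With the tool pointing down it reaches from about 275 to 750 mm from the base axis. Payload 10.2 kg.
Tool frame: the origin (TCP) lies at the very end of the fingers, on their centre line; the grasp point (between the pads) lies 19 mm behind it; z points along the fingers, x is the direction in which the jaws open and shut, and the axes are right-handed (so a half turn about z gives the same grasp; the last joint's range is limited). The gripper opens to 85 mm and grips with 20 to 120 N. Pads are 22 mm wide; open, the fingers measure 114 mm over their backs; the gripper's body (76 mm by 85 mm) begins 54 mm behind the grasp point. The pads swing forward as they close: fully open they stand 13 mm farther back than shut.
Start: joints at [0.918, 0.313, 1.498, -0, 1.331, -0.223], TCP at [218.775, 477.251, 231.294] pointing down, gripper open.
Joint ranges: [-2.94, 2.94], [-0.97, 2.17], [0.19, 2.56], [-1.23, 4.37], [0.02, 3.11], [-2.88, 2.88]. Speed limits (rad/s): [2.39, 2.39, 3.01, 3.14, 3.14, 3.14].

INTERFACE

Orientations are given as a unit quaternion [w, x, y, z].
In Python, from rig import telemetry, capture, camera_model, finish_job gives the robot as it stands.
- The arm moves only by the shell command python3 -m inch 'ROWS' [FORCE]. ROWS is JSON, a list of rows, each a list of 5 numbers: the shift along the tool's x, y, z in m, then the turn about the tool's z in rad, then the finger opening in m, from 0 to 0.0854. A call has exactly 5 rows; each row shifts and turns the pose as measured when the row begins, along the tool's axes as they then stand; what a row does not reach is not made up. A row lasts 1/12 s, in which the tool goes at most 41.7 mm and 7.16 degrees, less where a joint would pass 70% of its speed; a pose out of reach is approached as far as the arm can. A call with a gripper value outside its range is refused whole. The fingers move at their own pace and stop on an object; FORCE is the grip in N (left out, the last holds). Time passes only in rows, so rows that do not move let the fingers close, or fill a call up. It gives the time, the measured TCP pose, the force and the opening at its end, in the units of the state.
- telemetry.sense(): the state, without advancing time (a new reading comes with each control period).
- capture(name): name is "scene" or "top" or "wrist"; returns the picture (420x560x3 uint8, blue, green, red); there is no depth.
- camera_model(name): a dict with "mtx" (3x3 intrinsics, pixels), "k1" (the pictures are not rectified: a ray, as slopes to the right and down, at radius r is drawn at 1 + k1 r^2 times it, then the intrinsics apply), "camera_from_world" (4x4, takes a point from world to camera coordinates). Camera axes: x right, y down, z forward; pixel columns grow to the right and rows downward; lengths in mm; the calibration is good to about 2 mm. A picture is of the moment at which its call begins: read the wrist's pose just before it. camera_model takes no time and is no camera call; for the wrist camera it gives the pose at the moment of the call.
- finish_job(): hands the job in, once; it reports no verdict.
The state is a dict: "time_s": time; "joints": joint angles; "dq": joint speeds; "tau": joint torques, N m; "eef_pos": TCP position; "ee_rot": TCP orientation; "force": force on the tool from outside, world axes, zero at the start; "wrist_torque": the same for the moment, N m; "grip_width": opening from 0.0 (shut) to 1.0 (fully open).
Only numpy, scipy, OpenCV 4.12 (cv2) and the standard library are available. Lean on these libraries where they do the work, as an engineer would, in place of code of your own. Each camera call takes 0.05 s, during which the arm holds its last target. There are 200 camera calls.

TASK

Pick up the short test cartridge (not the long one), set it in the recess of the cartridge reader and press it down until it is fully home and its body is flush with the reader's top. Then pull the reader's spring-return shutter out by its upright tab until the pointer stands between the two ribs of the index block, and finish while still holding it there against its spring: do not let go. Leave everything else on the desk where it stands.

Things in the scene. Friction and masses are not known exactly. Their poses are not given: they have to be found in the camera images.
- reader: the cartridge reader: flat white instrument 200 (x) x 260 (y) x 50 mm high, fixed to the desk; its position and yaw (up to about 17 degrees) vary. Origin at the centre of its underside, z up; its -x side faces the robot. In its top, the recess is in the +y half and the shutter in the -y half; its top is otherwise flat to within 3 mm (display, guide rails), but for the index block near the -y edge
- recess (a point): centre of the recess's mouth, level with the reader's top (50 mm above the desk); axes as the reader's. The recess is 63 mm (x) x 37 mm (y) with a 2 mm chamfer, so the short cartridge fits with 1.5 mm on each side, either way round. In it is a contact pad whose top lies 17 mm below the mouth at first and 24 mm when pressed home; a cartridge merely laid in stands 7 mm proud
- contact_pad (a joint): how far the contact pad at the bottom of the recess has been pushed down, in m: 0 up, 0.007 fully home. It is held by friction of about 6 N: the cartridge's own weight does not move it, a push of 8 to 20 N on the cartridge does, and it stays down
- cartridge_mid (a point): the short test cartridge, loose on the desk, grey plastic, about 80 g: centre, half-way up (26 mm above its underside). The body is 60 mm (x) x 34 mm (y) x 24 mm high, and on it stands a central grip rib 36 mm (x) x 14 mm (y) that rises 28 mm above the body (52 mm in all). Axes: x along its length, z up
- long_cartridge_mid (a point): the long cartridge, of another reader, a bystander to be left alone: like the short one but 92 mm long, rib 55 mm long. Centre, half-way up. It and the short one may lie in each other's place
- shutter (a joint): how far the shutter is pulled out, in m: 0 sprung home, 0.060 at its end stop; it moves towards the reader's -x. The spring pulls it back with 6 N at 0, 9.6 N at 0.030 and 13.2 N at the end stop, and returns it as soon as it is let go. The mark is between 0.022 and 0.042 and varies
- shutter_tab (a point): the shutter's upright pull tab: this point is its centre, 28 mm above the reader's top (78 mm above the desk). The tab is 16 mm (reader's x) x 32 mm (reader's y) and rises from 8 to 48 mm above the reader's top, out of a flat plate 70 x 44 mm whose top is 8 mm above the reader's top. Free space on all sides. Axes as the reader's
- pointer (a point): end of the shutter's pointer, a dark steel bar 4 mm wide (reader's x) that sticks out of the plate towards the reader's -y; it moves with the shutter. This point is on its top edge, 8 mm above the reader's top, 40 mm from the shutter's middle line. Along the reader's x it is level with the tab's centre
- index_gap (a point): middle of the gap of the index block, the mark: a small fixed block near the reader's -y edge with two dark upright ribs 5 mm thick and 8 mm high, 14 mm apart (clear gap along the reader's x). Axes as the reader's. The shutter is at the mark when pointer and gap have the same position along the reader's x, within 5 mm (pointer wholly between the ribs). The block lies 1 mm beyond the pointer's end and they do not touch
- grey_rack: bystander: grey rack for five tubes in a row, 114 x 26 mm, 70 mm high, tubes to 110 mm; origin under its centre
- double_rack: bystander: red rack for two rows of five tubes, 114 x 48 mm, 70 mm high, tubes to 110 mm; origin under its centre
- label_roll: bystander: roll of paper labels, diameter 90 mm, 55 mm high, lying flat; origin under its centre
- mouse: bystander: black computer mouse, 105 x 58 x 33 mm; origin under its centre
- specimen_jar: bystander: small clear jar with a white cap, diameter 48 mm, 65 mm high; origin under its centre
There are look-alikes about, which are no part of the job. What is shaped like the part that bears cartridge_mid but green or yellow is not meant.

How it is judged:
By the outcome, as a careful person would: the job done as asked, in the order asked, and still so for the second after the job is handed in, while the arm keeps its last pose, push and grip.
It also fails if it takes over 56 s, if anything falls off the work surface, if the arm or the gripper's body presses on something with over 40 N, if the wrist force passes 120 N, or if a joint passes its speed limit or range.

## Working session

There is one attempt and no reset: what is moved stays moved. The work goes in short steps, Python scripts to look and compute and a shell command to move; the robot and the scene stay as the last step left them, time stands still between calls to the robot, and variables do not carry over. Pictures are saved under pics/ and viewed, about 8 in all and at most 12, crops included, and the job is handed in when it is done.

```bash
ls; mkdir -p pics; cat > h.py <<'E'
import numpy as np, cv2
from rig import telemetry, capture, camera_model, finish_job
def save(n,f):
    m=camera_model(n); im=capture(n); cv2.imwrite('pics/'+f+'.png',im); np.savez('pics/'+f+'.npz',mtx=m['mtx'],k1=m['k1'],T=m['camera_from_world']); return im
def load(f):
    d=np.load('pics/'+f+'.npz'); return d['mtx'],float(d['k1']),d['T']
def ray(f,u,v):
    K,k,T=load(f); p=np.linalg.solve(K,[u,v,1.])[:2]; q=p.copy()
    for _ in range(30): q=p/(1+k*(q@q))
    R=T[:3,:3]; return -R.T@T[:3,3], R.T@np.array([*q,1.])
def at(f,u,v,z):
    c,d=ray(f,u,v); return (c+d*(z-c[2])/d[2])[:2]
def proj(f,P):
    K,k,T=load(f); P=np.atleast_2d(P); c=P@T[:3,:3].T+T[:3,3]; q=c[:,:2]/c[:,2:]; q=q*(1+k*(q**2).sum(1,keepdims=True))
    return q@K[:2,:2].T+K[:2,2]
def crop(f,u0,u1,v0,v1,s,o):
    im=cv2.imread('pics/'+f+'.png')[v0:v1,u0:u1]; cv2.imwrite('pics/'+o+'.png',cv2.resize(im,None,fx=s,fy=s,interpolation=cv2.INTER_CUBIC))
E
python3 - <<'E'
from h import *
a=save('top','top0'); b=save('scene','scene0')
cv2.imwrite('pics/t0.png',cv2.resize(a,(800,600),interpolation=cv2.INTER_CUBIC))
s=telemetry.sense(); print(s['time_s'],s['eef_pos'],s['ee_rot'],s['force'])
for n in('top','scene'):
    c,d=ray(n+'0',280,210); print(n,c,d)
E
```

```text
pics
0.1 [218.62214199 477.05123649 230.79364637] [ 2.01915688e-04  8.41620532e-01  5.40068999e-01 -5.62878647e-04] [ 0.13034562 -0.43300357  0.01292446]
top [ 395.4767565    20.58557977 1397.13457705] [ 0.13058376  0.01124056 -0.99140793]
scene [1109.82812005  556.99542045 1187.99361647] [-0.40142127 -0.38859028 -0.82944479]
```

View pics/t0.png

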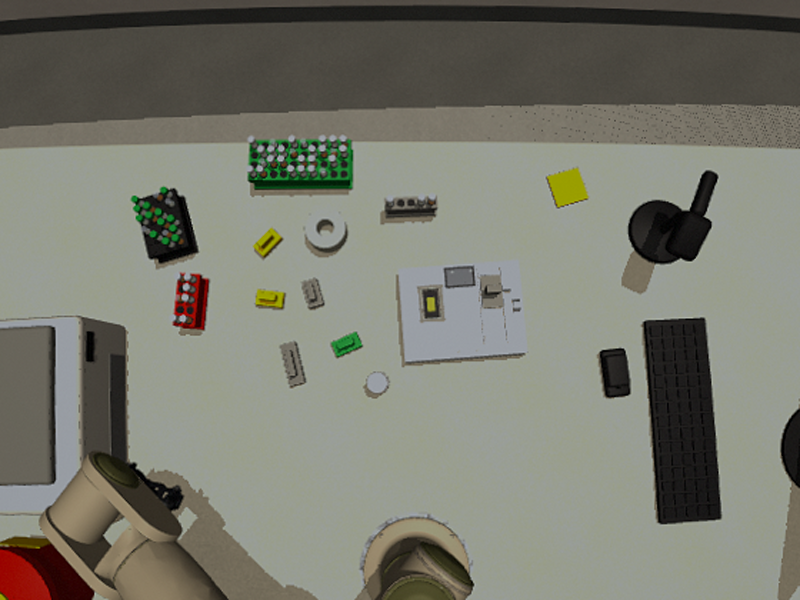

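View pics/scene0.png

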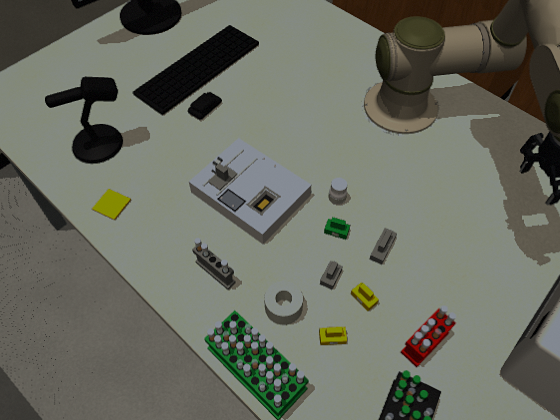

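Candidates (800-px top picture): grey short (313,293), grey long (291,364), yellow (267,242) and (269,298), green (346,344). I choose the grey short one at (313,293), and check it with the reader in one close crop.

```bash
python3 - <<'E'
from h import *
crop('top0',190,380,175,285,4.2,'c1')
E
```

```text
(no output)
```

View pics/c1.png

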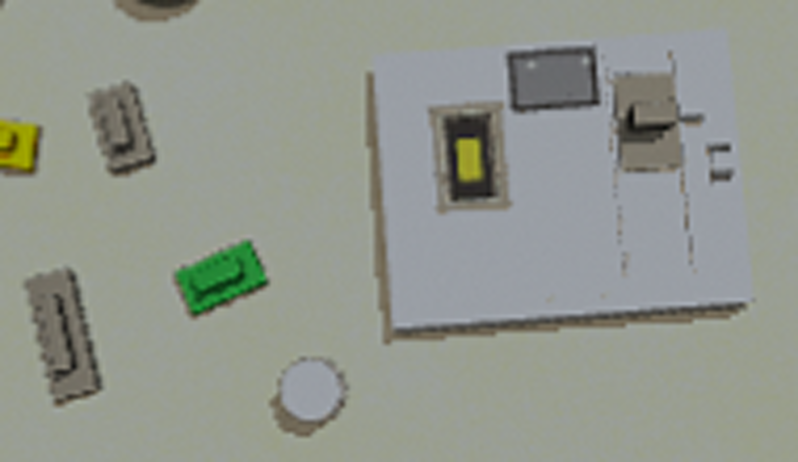

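```bash
python3 - <<'E'
from h import *
w=lambda u,v,z: at('top0',190+(u+.5)/4.2-.5,175+(v+.5)/4.2-.5,z)
C=np.array([w(374,57,50),w(725,32,50),w(750,300,50),w(393,328,50)]); print(C,C.mean(0))
x=(C[0]-C[3]+C[1]-C[2]);y=C[0]-C[1]+C[3]-C[2]; print('yaw',np.degrees(np.arctan2(x[1],x[0])),np.degrees(np.arctan2(-y[0],y[1])),np.linalg.norm(x)/2,np.linalg.norm(y)/2)
print('rec',w(470,158,50),'gap',w(719.5,161.5,58),'ptr',w(703,119,58), 'tab',w(655,115,98))
S=np.array([w(90,95,24),w(133,83,24),w(157,160,24),w(118,174,24)]);a=S[0]+S[1]-S[2]-S[3]
print('short',S.mean(0),np.degrees(np.arctan2(a[1],a[0])),np.linalg.norm(a)/2)
L=np.array([w(25,280,24),w(70,268,24),w(101,388,24),w(57,403,24)]);a=L[0]+L[1]-L[2]-L[3]
print('long',L.mean(0),np.degrees(np.arctan2(a[1],a[0])),np.linalg.norm(a)/2)
s=telemetry.sense();q=s['ee_rot']
from scipy.spatial.transform import Rotation as R
print(R.from_quat([q[1],q[2],q[3],q[0]]).as_matrix().round(3)); m=camera_model('wrist');print(m['camera_from_world'])
E
```

```text
[[ 640.27964685   40.34886472]
 [ 660.07603735 -216.1484522 ]
 [ 464.51983868 -230.83531508]
 [ 443.35299441   25.46764659]] [552.05712932 -95.29181399]
yaw 4.308295522261487 4.567172526851502 196.79752273969302 257.21688918336986
rec [566.35915175 -29.60539551] gap [ 563.6492021  -209.00877332] ptr [ 594.51282457 -197.58519923] tab [ 591.22920468 -157.40242129]
short [590.99088752 225.72141966] 19.60828837050067 62.02658347854343
long [437.61892715 267.58399459] 16.02140400541719 92.35644747435802
[[ 0.417  0.909 -0.001]
 [ 0.909 -0.417 -0.001]
 [-0.001 -0.    -1.   ]]
[[ 4.18356459e-01  9.08282618e-01 -7.48210658e-04 -5.25063374e+02]
 [ 8.75802719e-01 -4.03177568e-01  2.65362856e-01 -3.30298113e+01]
 [ 2.40722808e-01 -1.11671550e-01 -9.64148326e-01  3.78239259e+02]
 [ 0.00000000e+00  0.00000000e+00  0.00000000e+00  1.00000000e+00]]
```

```bash
cat >> h.py <<'E'
from scipy.spatial.transform import Rotation as Ro
def left(x,y,z,jaw):
    "remaining tool-frame shift (m, axes as they stand) and turn (rad); jaw = wanted tool-x direction, deg, mod 180"
    s=telemetry.sense(); q=s['ee_rot']; M=Ro.from_quat([q[1],q[2],q[3],q[0]]).as_matrix()
    d=M.T@(np.array([x,y,z])-s['eef_pos'])/1e3
    a=np.degrees(np.arctan2(M[1,0],M[0,0])); t=-((jaw-a+90)%180-90)
    print('t',round(s['time_s'],2),'pos',np.round(s['eef_pos'],1),'ang',round(a,2),'left',d.round(4),'turn',round(np.radians(t),4),'F',np.round(s['force'],1),'w',round(s['grip_width'],3))
E
python3 -m inch '[[-0.007,0.041,0,0,0.085],[-0.007,0.041,0,0,0.085],[-0.007,0.041,0,0,0.085],[-0.007,0.041,0,0,0.085],[-0.007,0.041,0,0,0.085]]'
python3 -m inch '[[-0.007,0.041,0,0,0.085],[-0.007,0.041,0,0,0.085],[-0.007,0.041,0,0,0.085],[-0.007,0.041,0,0,0.085],[0,0,0,0,0.085]]'
python3 -c "
from h import *
left(591,225.7,180,109.6)"
```

```text
time_s: 0.52
eef_pos: [388.5, 360.8, 229.2]
ee_rot: [-0.001, 0.838, 0.546, -0.002]
force: [0.2, 0.8, 0.9]
grip_width: 0.993
time_s: 0.93
eef_pos: [530.7, 262.3, 226.5]
ee_rot: [-0.0, 0.84, 0.543, -0.004]
force: [-0.5, 0.2, -1.2]
grip_width: 0.995
t 0.93 pos [530.7 262.3 226.5] ang 65.82 left [-0.0085  0.0702  0.0462] turn -0.7641 F [-0.5  0.2 -1.2] w 0.995
```

```bash
python3 -m inch '[[0,0,0,-0.12,0.06],[0,0,0,-0.12,0.06],[0,0,0,-0.12,0.06],[0,0,0,-0.12,0.06],[0,0,0,-0.12,0.06]]' >/dev/null
python3 -m inch '[[0,0,0,-0.12,0.06],[0,0,0,-0.1,0.06],[0,0,0,0,0.06],[0,0,0,0,0.06],[0,0,0,0,0.06]]' >/dev/null
python3 -c "
from h import *
left(591,225.7,180,109.6)
save('wrist','w1')
print(ray('w1',280,210)); print(proj('w1',[[591,225.7,52],[591,225.7,24]]))"
```

```text
t 1.77 pos [530.4 260.3 221.4] ang 114.34 left [-0.0565  0.0416  0.0406] turn 0.0827 F [-0.  -0.1  0.5] w 0.707
(array([471.44170041, 233.81468031, 364.77366254]), array([ 0.23812885,  0.11546596, -0.96448226]))
[[223.06405818 228.57233428]
 [227.19551243 220.5531655 ]]
```

View pics/w1.png

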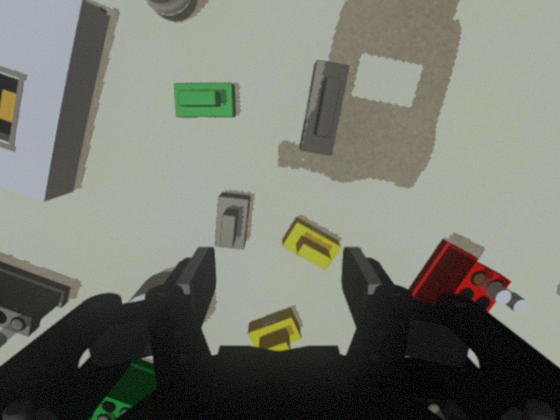

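```bash
python3 - <<'E'
from h import *
crop('w1',195,275,180,260,7,'c2')
E
```

```text
(no output)
```

View pics/c2.png

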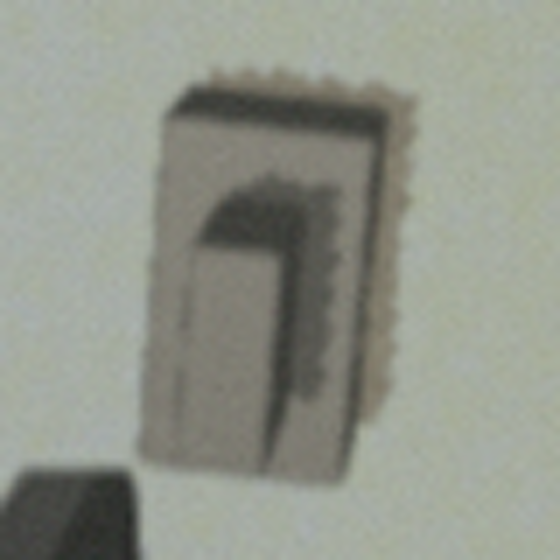

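```bash
python3 - <<'E'
from h import *
w=lambda u,v,z: at('w1',195+(u+.5)/7-.5,180+(v+.5)/7-.5,z)
for n,P,z in(('body',[(165,115),(380,135),(345,485),(140,463)],24),('rib',[(198,245),(282,252),(262,472),(180,460)],52)):
    S=np.array([w(*p,z) for p in P]); a=S[0]+S[1]-S[2]-S[3]; b=S[0]+S[3]-S[1]-S[2]
    print(n,S.mean(0),np.degrees(np.arctan2(a[1],a[0])),np.degrees(np.arctan2(b[1],b[0])),np.linalg.norm(a)/2,np.linalg.norm(b)/2)
left(590,227,29,109.6)
E
```

```text
body [591.64504678 230.93858363] -162.5871666287693 -71.78800079080477 59.05640991382952 33.76462648831409
rib [591.39537955 230.78939675] -162.8216244777493 -72.71336024800213 34.263045659487624 12.346418264731989
t 1.82 pos [530.5 260.3 221.4] ang 114.34 left [-0.0552  0.0438  0.1916] turn 0.0827 F [-0.1  0.1 -0.2] w 0.704
```

```bash
python3 -m inch '[[-0.0275,0.02,0.02,0.06,0.05],[-0.0275,0.02,0.03,0.06,0.05],[0,0,0.03,0,0.05],[0,0,0,0,0.05],[0,0,0,0,0.05]]' >/dev/null
python3 -c "
from h import *
left(591.4,229.8,29,107.5)"
```

```text
t 2.23 pos [590.  224.1 140.5] ang 106.7 left [0.0051 0.0043 0.1115] turn -0.0139 F [ 0.1 -0.   0.5] w 0.583
```

```bash
python3 -m inch '[[0.005,0.004,0.03,-0.014,0.05],[0,0,0.025,0,0.05],[0,0,0.02,0,0.05],[0,0,0,0,0.05],[0,0,0,0,0.05]]' >/dev/null
python3 -c "
from h import *
left(591.4,229.8,29,107.5)
save('wrist','w2'); crop('w2',100,500,150,420,2,'w2v')
print(proj('w2',[[591.4,229.8,52],[591.4,229.8,24]]))"
```

```text
t 2.65 pos [593.9 233.1  73.5] ang 107.53 left [-0.0023 -0.0034  0.0445] turn 0.0005 F [0.3 0.4 0.5] w 0.582
[[273.13590095 237.72546374]
 [273.86735444 221.62014923]]
```

View pics/w2v.png

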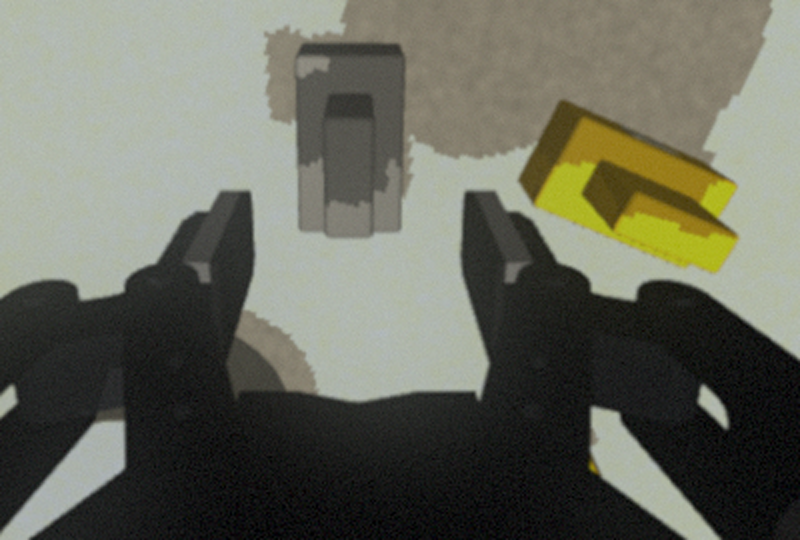

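```bash
python3 -m inch '[[-0.002,-0.003,0.02,0,0.036],[0,0,0.015,0,0.036],[0,0,0.005,0,0.036],[0,0,0,0,0.036],[0,0,0,0,0.036]]' >/dev/null
python3 -c "
from h import *
left(591.4,229.8,28,107.5)"
```

```text
t 3.12 pos [596.1 232.2  44.1] ang 107.57 left [-0.0008 -0.0054  0.016 ] turn 0.0012 F [ 0.3 -1.2  0.2] w 0.422
```

```bash
python3 -m inch '[[-0.001,-0.005,0.008,0,0.036],[0,-0.001,0.006,0,0.036],[0,0,0.002,0,0.036],[0,0,0,0,0.036],[0,0,0,0,0.036]]' >/dev/null
python3 -c "
from h import *
left(591.4,229.8,28,107.5)"
```

```text
t 3.53 pos [591.9 229.6  30.3] ang 107.57 left [ 0.0003 -0.0005  0.0023] turn 0.0013 F [ 0.5 -0.7  0.2] w 0.424
```

Good; lower 2 mm and grip.

```bash
python3 -m inch '[[0,0,0.002,0,0.036],[0,0,0,0,0.0],[0,0,0,0,0.0],[0,0,0,0,0.0],[0,0,0,0,0.0]]' 70
python3 -m inch '[[0,0,0,0,0],[0,0,0,0,0.0],[0,0,-0.02,0,0.0],[0,0,-0.04,0,0.0],[0,0,-0.04,0,0.0]]'
python3 -c "
from h import *
left(566,-29.6,140,94.4)"
```

```text
time_s: 3.95
eef_pos: [592.4, 229.7, 28.7]
ee_rot: [0.008, 0.591, 0.807, 0.008]
force: [0.5, -0.7, -0.7]
grip_width: 0.148
time_s: 4.37
eef_pos: [585.9, 228.4, 121.9]
ee_rot: [0.002, 0.591, 0.807, 0.001]
force: [0.2, 0.1, -0.1]
grip_width: 0.148
t 4.37 pos [585.9 228.4 121.9] ang 107.55 left [-0.2401 -0.0967 -0.018 ] turn 0.2296 F [ 0.2  0.1 -0.1] w 0.148
```

```bash
python3 -m inch '[[-0.031,-0.0235,-0.01,0,0],[-0.031,-0.0235,-0.005,0,0],[-0.031,-0.0235,-0.005,0,0],[-0.031,-0.0235,-0.005,0,0],[-0.031,-0.0235,-0.005,0,0]]' >/dev/null
python3 -m inch '[[-0.031,-0.0235,-0.005,0.08,0],[-0.031,-0.022,0,0.08,0],[-0.03,-0.02,0,0.07,0],[0,0,0,0,0],[0,0,0,0,0]]' >/dev/null
python3 -c "
from h import *
save('wrist','w3');left(480,-60,150,94.4)
print(proj('w3',[[566,-29.6,50],[594.5,-197.6,58]]))"
```

```text
t 5.25 pos [475.4 -69.6 166.1] ang 93.99 left [0.0093 0.0049 0.0162] turn -0.0071 F [ 1.   0.3 -0.9] w 0.15
[[314.89117186 294.83443763]
 [131.62580966 314.94564892]]
```

View pics/w3.png

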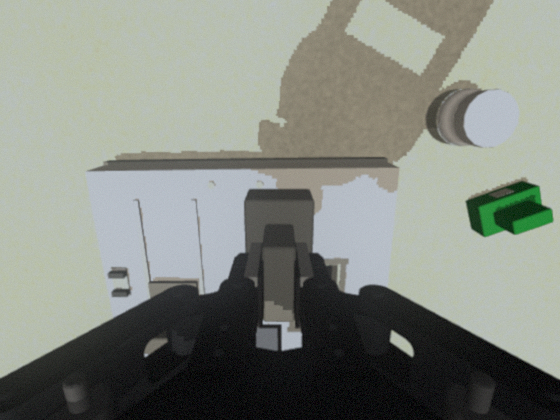

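```bash
python3 -m inch '[[-0.009,0.039,0,0,0],[-0.009,0.039,0,0,0],[-0.009,0.039,0,0,0],[-0.009,0.039,0,0,0],[0,0,0,0,0]]' >/dev/null
python3 -m inch '[[0,0,0,0,0],[0,0,0,0,0],[0,0,0,0,0],[0,0,0,0,0],[0,0,0,0,0]]' >/dev/null
python3 -c "
from h import *
im=save('wrist','w4');left(566,-29.6,100,94.4)
cv2.imwrite('pics/w4v.png',cv2.resize(im,(800,600),interpolation=cv2.INTER_CUBIC))
print(proj('w4',[[566,-29.6,50],[594.5,-197.6,58]])/.7)"
```

```text
t 6.13 pos [637.2 -82.9 163.1] ang 94.9 left [ 0.059  -0.0672  0.0624] turn 0.0087 F [ 0.4 -1.1 -1.9] w 0.155
[[504.76383443 167.15762114]
 [188.97188595 195.81372825]]
```

View pics/w4v.png

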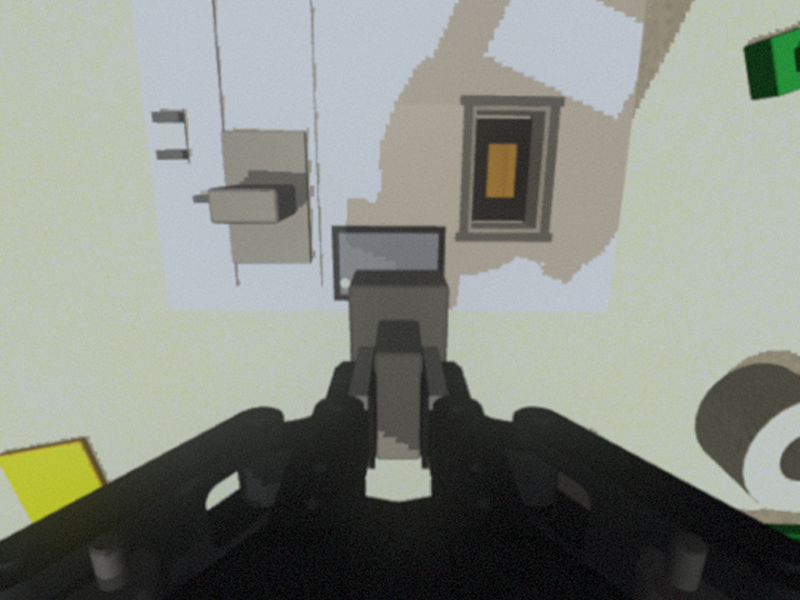

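```bash
python3 - <<'E'
from h import *
w=lambda u,v,z: at('w4',(u+.5)*.7-.5,(v+.5)*.7-.5,z)
for P in([(461,97),(564,98),(551,240),(457,240)],[(472,105),(551,105),(541,232),(470,233)]):
    S=np.array([w(*p,50) for p in P]); a=S[2]+S[3]-S[0]-S[1]; b=S[1]+S[2]-S[0]-S[3]
    print(S.round(1).tolist(),S.mean(0),np.degrees(np.arctan2(a[1],a[0])),np.degrees(np.arctan2(-b[0],b[1])),np.linalg.norm(a)/2,np.linalg.norm(b)/2)
e=w(607,312,50)-w(168,305,50);print('edge yaw',np.degrees(np.arctan2(-e[0],e[1])),np.linalg.norm(e))
print('cart end top',w(349,287,158.4),w(448,287,158.4),'bottom',w(356,271,134.4),w(444,271,134.4))
s=telemetry.sense();q=s['ee_rot'];M=Ro.from_quat([q[1],q[2],q[3],q[0]]).as_matrix();print(M.round(4),s['eef_pos'])
for p,z in(((398.5,287),158.4),((400,271),134.4)): print(M.T@(np.array([*w(*p,z),z])-s['eef_pos']))
T=np.array([w(209,190,98),w(277,190,98),w(277,222,98),w(212,222,98)]);print('tab',T.round(1).tolist(),T.mean(0))
print('ptr',w(196,198.5,58),'ribs',w(170,116,58),w(173,155,58))
E
```

```text
[[532.7, -57.6], [528.1, -3.6], [603.1, 2.3], [607.7, -50.9]] [567.90090644 -27.45044889] 4.805015953985726 4.833256466648881 75.26260425731589 53.820697573345
[[536.1, -51.4], [532.2, -9.9], [599.1, -4.1], [603.1, -44.1]] [567.62972299 -27.37818976] 5.561936639660338 5.490998017479013 67.29639678869093 40.92351561435291
edge yaw 3.76065031090915 260.5157686596698
cart end top [ 609.57155026 -100.98047114] [606.85484608 -68.14514887] bottom [ 609.76537722 -100.66465835] [606.97564292 -67.01720543]
[[-0.0854  0.9963  0.0121]
 [ 0.9963  0.0853  0.0045]
 [ 0.0034  0.0124 -0.9999]] [637.20990982 -82.91830224 163.06380106]
[  0.81345558 -29.08593861   4.30588137]
[  1.4370168  -29.16329206  28.30905279]
tab [[586.9, -170.9], [584.6, -140.5], [598.8, -140.3], [601.1, -169.9]] [ 592.85805279 -155.36761465]
ptr [ 595.53118449 -193.9547974 ] ribs [ 554.52670218 -206.25692812] [ 573.85553796 -205.46008189]
```

```bash
python3 -m inch '[[0.03,-0.033,0,0,0],[0.03,-0.033,0.01,0,0],[0,0,0.02,0,0],[0,0,0.02,0,0],[0,0,0,0,0]]' >/dev/null
python3 -m inch '[[0,0,0,0,0],[0,0,0,0,0],[0,0,0,0,0],[0,0,0,0,0],[0,0,0,0,0]]' >/dev/null
python3 -c "
from h import *
left(567,-28.5,86,94.6)"
```

```text
t 6.97 pos [566.3 -30.4 116.2] ang 94.75 left [0.0018 0.0003 0.0303] turn 0.0025 F [-1.  -0.6 -0.9] w 0.149
```

```bash
python3 -m inch '[[0.002,0,0.013,0.003,0],[0,0,0.012,0,0],[0,0,0,0,0],[0,0,0,0,0],[0,0,0,0,0]]' >/dev/null
python3 -c "
from h import *
left(567,-28.5,86,94.6)
im=save('wrist','w5'); cv2.imwrite('pics/w5v.png',cv2.resize(im[60:360,140:500],None,fx=2.2,fy=2,interpolation=cv2.INTER_CUBIC))"
```

```text
t 7.38 pos [568.9 -29.4  93.8] ang 94.52 left [ 0.0011 -0.002   0.0078] turn -0.0014 F [-0.8 -0.5 -1. ] w 0.15
```

View pics/w5v.png

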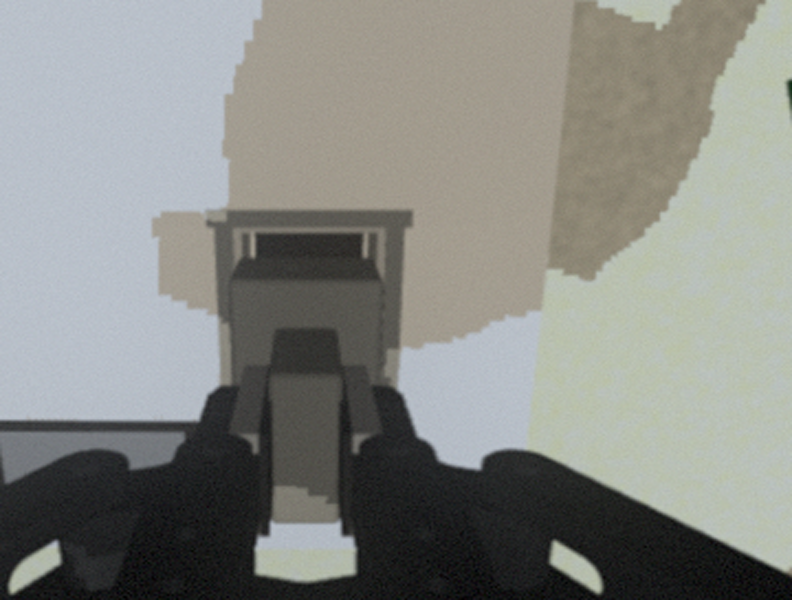

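```bash
python3 - <<'E'
from h import *
w=lambda u,v,z: at('w5',140+(u+.5)/2.2-.5,60+(v+.5)/2-.5,z)
s=telemetry.sense();q=s['ee_rot'];M=Ro.from_quat([q[1],q[2],q[3],q[0]]).as_matrix();p=s['eef_pos']
t=lambda u,v,z:(M.T@(np.array([*w(u,v,z),z])-p)).round(2)
print('outer frame',t(208,211,50),t(412,211,50)); print('inner vert',t(232,240,50),t(387,240,50),'inner horiz',t(310,226,50))
zb=p[2]-28.7; print('cart bottom',t(240,257,zb),t(378,257,zb),'top',t(232,280,zb+24),t(381,280,zb+24)); left(0,0,0,94.6)
E
```

```text
outer frame [-25.07 -40.6   43.1 ] [ 29.06 -40.51  43.03]
inner vert [-18.97 -31.95  43.31] [ 22.69 -31.88  43.26] inner horiz [  1.99 -36.1   43.18]
cart bottom [-15.5  -30.16  27.97] [ 18.76 -30.1   27.93] top [-15.1  -29.85   3.97] [ 16.98 -29.8    3.93]
t 7.43 pos [569.  -29.5  94.1] ang 94.52 left [ 0.0743 -0.5671  0.0798] turn -0.0015 F [-0.4 -0.2 -0.1] w 0.15
```

```bash
python3 -m inch '[[0.0008,-0.0024,0.006,0,0],[0,0,0.006,0,0],[0,0,0,0,0],[0,0,0,0,0],[0,0,0,0,0]]' >/dev/null
python3 -c "
from h import *
left(566.7,-28.9,78,94.6)"
```

```text
t 7.85 pos [567.2 -29.   82.2] ang 94.52 left [ 0.0001 -0.0006  0.0042] turn -0.0015 F [-0.2 -0.7 -1.4] w 0.146
```

```bash
python3 -m inch '[[0,-0.0005,0.003,0,0],[0,0,0.003,0,0],[0,0,0.002,0,0],[0,0,0,0,0],[0,0,0,0,0]]' >/dev/null
python3 -c "
from h import *
left(566.7,-28.9,62,94.6)"
```

```text
t 8.27 pos [567.  -29.1  73.5] ang 94.52 left [ 0.0002 -0.0006  0.0115] turn -0.0015 F [ 0.2 -0.2 -1. ] w 0.145
```

```bash
python3 -m inch '[[0,0,0.004,0,0],[0,0,0.003,0,0],[0,0,0.003,0,0],[0,0,0,0,0],[0,0,0,0,0]]' 100 >/dev/null
python3 -c "
from h import *
left(566.7,-28.9,54.7,94.6)"
python3 -m inch '[[0,0,0.002,0,0],[0,0,0.002,0,0],[0,0,0.002,0,0],[0,0,0.001,0,0],[0,0,0.001,0,0]]' >/dev/null
python3 -c "
from h import *
left(566.7,-28.9,54.7,94.6)"
```

```text
t 8.68 pos [567.3 -29.1  62.3] ang 94.51 left [ 0.0002 -0.0008  0.0076] turn -0.0015 F [-0.2  1.1 -0.5] w 0.138
t 9.1 pos [567.5 -29.1  55.7] ang 94.54 left [ 0.0002 -0.0009  0.0009] turn -0.0011 F [-2.8  0.4  6.2] w 0.14
```

```bash
for i in 1; do python3 -m inch '[[0,0,0.0015,0,0],[0,0,0.001,0,0],[0,0,0.001,0,0],[0,0,0.001,0,0],[0,0,0.001,0,0]]' >/dev/null
python3 -c "
from h import *
left(566.7,-28.9,54.7,94.6)"; done
```

```text
t 9.52 pos [567.6 -29.1  54.6] ang 94.58 left [ 0.0002 -0.0009 -0.0002] turn -0.0003 F [-4.8  0.3 10.8] w 0.14
```

```bash
python3 -m inch '[[0,0,0.002,0,0],[0,0,0.002,0,0],[0,0,0.0025,0,0],[0,0,0.0025,0,0],[0,0,0.0025,0,0]]'
```

```text
time_s: 9.93
eef_pos: [567.8, -29.1, 54.4]
ee_rot: [0.011, 0.678, 0.735, 0.009]
force: [-12.1, 1.3, 26.9]
grip_width: 0.142
```

```bash
python3 -m inch '[[0,0,0,0,0],[0,0,0,0,0],[0,0,0,0,0.04],[0,0,0,0,0.04],[0,0,0,0,0.04]]' 
python3 -m inch '[[0,0,-0.01,0,0.04],[0,0,-0.03,0,0.04],[0,0,-0.04,0,0.05],[0,0,-0.04,0,0.06],[0,0,0,0,0.06]]' 
python3 -c "
from h import *
left(660,-100,190,94.6)"
```

```text
time_s: 10.35
eef_pos: [568.3, -29.2, 55.1]
ee_rot: [0.013, 0.678, 0.735, 0.009]
force: [0.3, 0.4, -0.3]
grip_width: 0.467
time_s: 10.77
eef_pos: [563.4, -28.6, 179.4]
ee_rot: [0.01, 0.678, 0.735, 0.008]
force: [0.2, -0.9, 1.6]
grip_width: 0.705
t 10.77 pos [563.4 -28.6 179.4] ang 94.65 left [-0.0791  0.0907 -0.008 ] turn 0.0009 F [ 0.2 -0.9  1.6] w 0.705
```

```bash
python3 -m inch '[[-0.026,0.03,0,0,0.06],[-0.026,0.03,0,0,0.06],[-0.026,0.03,0,0,0.06],[0,0,0,0,0.06],[0,0,0,0,0.06]]' >/dev/null
python3 -c "
from h import *
im=save('wrist','w6'); left(592,-156,130,94.6)
cv2.imwrite('pics/w6v.png',cv2.resize(im,(800,600),interpolation=cv2.INTER_CUBIC))"
```

```text
t 11.23 pos [659.9 -99.8 184.4] ang 94.75 left [-0.0501 -0.0737  0.0528] turn 0.0026 F [-0.  -0.5 -0.2] w 0.706
```

View pics/w6v.png

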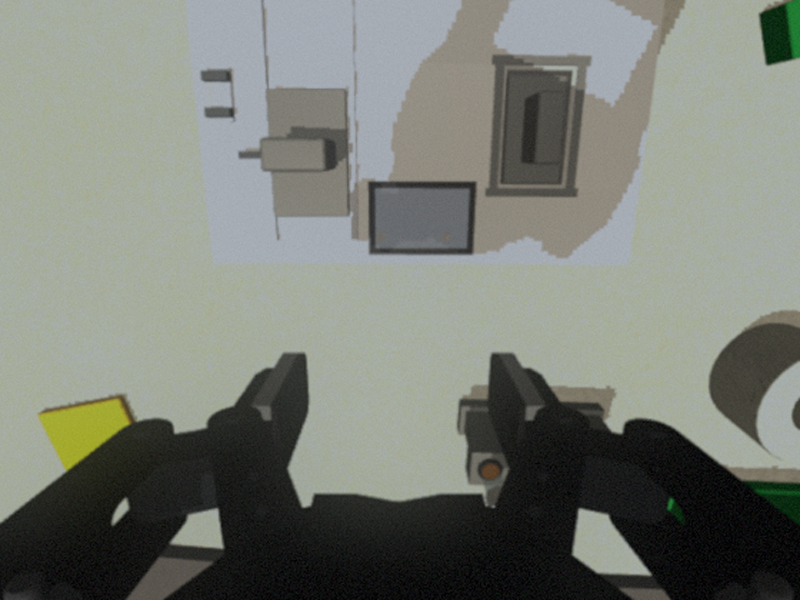

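```bash
python3 - <<'E'
from h import *
w=lambda u,v,z: at('w6',(u+.5)*.7-.5,(v+.5)*.7-.5,z)
T=np.array([w(260,138,98),w(325,138,98),w(326,170,98),w(262,171,98)]);print('tab',T.round(1).tolist(),T.mean(0))
P=w(241,153.5,58);A=w(217,75,58);B=w(220,112.5,58);G=(A+B)/2
th=np.radians(4.5);ux=np.array([np.cos(th),np.sin(th)]);print('ptr',P,'ribs',A,B,'sep',(B-A)@ux,'pull',(P-G)@ux)
left(*T.mean(0),115,94.6)
E
```

```text
tab [[586.6, -171.5], [584.2, -140.5], [599.0, -139.4], [601.8, -170.5]] [ 592.90422947 -155.46653746]
ptr [ 595.26143247 -194.097745  ] ribs [ 554.8633275  -206.92683793] [ 574.1122939  -205.63306308] sep 19.291136658320344 pull 31.63456179647496
t 11.23 pos [659.9 -99.8 184.4] ang 94.75 left [-0.0496 -0.0731  0.0678] turn 0.0026 F [-0.  -0.5 -0.2] w 0.706
```

```bash
python3 -m inch '[[-0.025,-0.032,0,0,0.055],[-0.024,-0.032,0,0,0.055],[0,-0.008,0.02,0,0.055],[0,0,0.025,0,0.055],[0,0,0,0,0.055]]' >/dev/null
python3 -m inch '[[0,0,0,0,0.055],[0,0,0,0,0.055],[0,0,0,0,0.055],[0,0,0,0,0.055],[0,0,0,0,0.055]]' >/dev/null
python3 -c "
from h import *
left(592.9,-155.5,65,94.6)"
```

```text
t 12.07 pos [ 588.8 -150.7  143.9] ang 95.14 left [-0.0045  0.0011  0.079 ] turn 0.0094 F [-0.9 -0.1 -0.8] w 0.644
```

```bash
python3 -m inch '[[-0.0045,0.002,0.025,0.009,0.055],[0,0,0.02,0,0.055],[0,0,0.01,0,0.055],[0,0,0,0,0.055],[0,0,0,0,0.055]]' >/dev/null
python3 -c "
from h import *
left(592.9,-155.5,65,94.6)
s=telemetry.sense();q=s['ee_rot'];M=Ro.from_quat([q[1],q[2],q[3],q[0]]).as_matrix();print(M.round(3))"
```

```text
t 12.48 pos [ 595.8 -155.3   91.1] ang 94.71 left [ 0.0003 -0.0039  0.026 ] turn 0.0018 F [ 1.  -0.1 -0.3] w 0.648
[[-0.082  0.996  0.04 ]
 [ 0.997  0.082 -0.008]
 [-0.011  0.039 -0.999]]
```

```bash
python3 -m inch '[[0,-0.004,0.012,0,0.055],[0,0,0.01,0,0.055],[0,0,0.003,0,0.055],[0,0,0,0,0.055],[0,0,0,0,0.055]]' >/dev/null
python3 -c "
from h import *
left(592.9,-155.5,65,94.6)"
```

```text
t 12.9 pos [ 595.  -156.4   69.3] ang 94.74 left [ 0.0011 -0.0022  0.0042] turn 0.0024 F [ 0.3  0.3 -0.5] w 0.647
```

```bash
python3 -m inch '[[0.001,-0.002,0.003,0,0.05],[0,0,0,0,0.05],[0,0,0,0,0],[0,0,0,0,0],[0,0,0,0,0]]' 110 >/dev/null
python3 -m inch '[[0,0,0,0,0],[0,0,0,0,0],[0,0,0,0,0],[0,0,0,0,0],[0,0,0,0,0]]'
python3 -c "
from h import *
left(592.9-31.9,-155.5-2.5,66,94.6)"
```

```text
time_s: 13.73
eef_pos: [593.8, -156.9, 68.3]
ee_rot: [0.022, 0.678, 0.735, 0.012]
force: [0.7, -1.5, -0.5]
grip_width: 0.353
t 13.73 pos [ 593.8 -156.9   68.3] ang 94.62 left [ 0.0016 -0.0328  0.0007] turn 0.0004 F [ 0.7 -1.5 -0.5] w 0.353
```

```bash
python3 -m inch '[[0,-0.006,-0.0002,0,0],[0,-0.006,-0.0002,0,0],[0,-0.006,-0.0002,0,0],[0,-0.005,-0.0002,0,0],[0,-0.003,-0.0002,0,0]]' >/dev/null
python3 -c "
from h import *
left(561.9,-159.4,68.3,94.6)"
```

```text
t 14.15 pos [ 571.7 -158.7   68.4] ang 94.59 left [ 0.     -0.0098 -0.0005] turn -0.0002 F [ 9.3 -1.  -6.6] w 0.355
```

```bash
python3 -m inch '[[0,-0.005,0.0003,0,0],[0,-0.004,0.0003,0,0],[0,-0.002,0.0002,0,0],[0,-0.001,0,0,0],[0,-0.0006,0,0,0]]' >/dev/null
python3 -c "
from h import *
left(561.9,-159.4,68.3,94.6)
im=save('wrist','w7');save('scene','scene7');save('top','top7')
K=proj('w7',[[561,-198,58],[564,-207,58]]);print(K, proj('top7',[[563.5,-197,58]]),proj('scene7',[[563.5,-197,58]]))"
```

```text
t 14.57 pos [ 563.4 -159.3   68.4] ang 94.58 left [ 0.     -0.0015 -0.    ] turn -0.0003 F [ 9.7 -1.6 -5.3] w 0.353
[[203.35378148 240.39309023]
 [186.15061615 244.17524282]] [[356.97184473 213.1020833 ]] [[220.4801018  162.62709138]]
```

```bash
python3 - <<'E'
from h import *
def c(f,u,v,h,s): 
    im=cv2.imread(f'pics/{f}.png'); return cv2.resize(im[v-h:v+h,u-h:u+h],(s,s),interpolation=cv2.INTER_CUBIC)
a=c('w7',190,240,40,400);b=c('top7',357,213,25,400)
cv2.imwrite('pics/m7.png',np.hstack([a,b]))
E
```

```text
(no output)
```

View pics/m7.png

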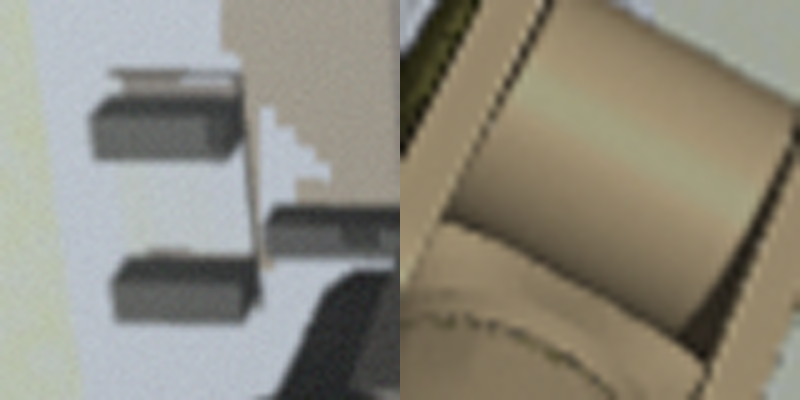

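```bash
python3 - <<'E'
from h import *
w=lambda u,v,z=58: at('w7',150+(u+.5)/5-.5,200+(v+.5)/5-.5,z)
th=np.radians(4.6);ux=np.array([np.cos(th),np.sin(th)])
for n,p in dict(r1a=(153,116),r1b=(153,159),r2a=(180,281),r2b=(180,323),pa=(290,223),pb=(290,257)).items(): print(n,w(*p),w(*p)@ux)
left(561.9,-159.4,68.3,94.6)
E
```

```text
r1a [ 552.16434848 -209.77519266] 533.5620152011467
r1b [ 556.96604108 -209.91086537] 538.33736016167
r2a [ 570.88326542 -207.45258089] 552.4069071972884
r2b [ 575.96574176 -207.57740337] 557.4630016390981
pa [ 562.99212133 -195.79708708] 545.4759395033994
pb [ 566.9577826  -195.79499497] 549.4289946905691
t 14.72 pos [ 563.5 -159.3   68.4] ang 94.58 left [ 0.     -0.0016 -0.    ] turn -0.0003 F [10.  -1.1 -5.2] w 0.351
```

```bash
python3 -m inch '[[0,-0.0015,0,0,0],[0,-0.0012,0,0,0],[0,-0.0008,0,0,0],[0,-0.0005,0,0,0],[0,-0.0005,0,0,0]]' >/dev/null
python3 -c "
from h import *
left(561.6,-159.5,68.3,94.6)"
python3 -m inch '[[0,0,0,0,0],[0,0,0,0,0],[0,0,0,0,0],[0,0,0,0,0],[0,0,0,0,0]]'
```

```text
t 15.13 pos [ 562.9 -159.4   68.4] ang 94.57 left [ 0.     -0.0013 -0.0001] turn -0.0005 F [ 9.4 -1.1 -4.1] w 0.358
time_s: 15.55
eef_pos: [566.5, -159.1, 68.4]
ee_rot: [0.041, 0.677, 0.734, 0.027]
force: [9.8, -2.4, -4.6]
grip_width: 0.35
```

```bash
python3 -m inch '[[0,-0.003,0,0,0],[0,-0.0025,0,0,0],[0,-0.002,0,0,0],[0,-0.0015,0,0,0],[0,-0.0009,0,0,0]]' >/dev/null
python3 -c "
from h import *
left(561.6,-159.5,68.3,94.6)
for i in range(10): capture('wrist')
left(561.6,-159.5,68.3,94.6)"
```

```text
t 15.97 pos [ 561.  -159.7   68.5] ang 94.5 left [0.0001 0.0006 0.0002] turn -0.0018 F [10.4 -1.1 -6.3] w 0.358
t 16.47 pos [ 561.1 -159.7   68.5] ang 94.5 left [0.0001 0.0005 0.0002] turn -0.0017 F [10.4 -1.5 -6. ] w 0.349
```

Stable hold over 0.5 s. Last visual check (picture 12).

```bash
python3 - <<'E'
from h import *
im=save('wrist','w8'); P=proj('w8',[[563,-205,58]])[0]; print(P); u,v=P.round().astype(int)
u0=max(u-40,0);v0=max(v-40,0);print(u0,v0)
a=cv2.resize(im[v0:v0+80,u0:u0+80],(400,400),interpolation=cv2.INTER_CUBIC)
s=save('scene','scene8')[150:230,185:265]
cv2.imwrite('pics/m8.png',np.hstack([a,cv2.resize(s,(400,400),interpolation=cv2.INTER_CUBIC)]))
E
```

```text
[190.87101386 245.98650228]
151 206
```

View pics/m8.png

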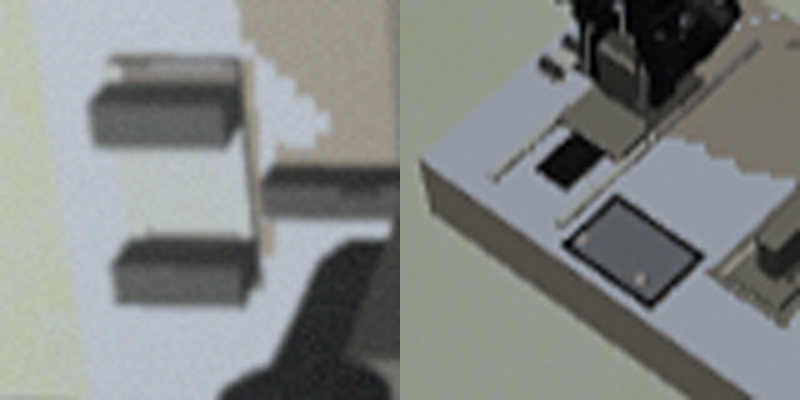

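```bash
python3 - <<'E'
from h import *
w=lambda u,v,z=58: at('w8',151+(u+.5)/5-.5,206+(v+.5)/5-.5,z)
th=np.radians(4.6);ux=np.array([np.cos(th),np.sin(th)])
d={n:w(*p)@ux for n,p in dict(r1a=(153,103),r1b=(153,146),r2a=(180,263),r2b=(180,304),pa=(290,183),pb=(290,217)).items()}
print(d,'offset',(d['pa']+d['pb'])/2-(d['r1b']+d['r2a'])/2)
left(561.6,-159.5,68.3,94.6)
E
```

```text
{'r1a': np.float64(533.3980259858172), 'r1b': np.float64(538.2859543632633), 'r2a': np.float64(552.1309600070571), 'r2b': np.float64(557.212740545591), 'pa': np.float64(542.4018045918854), 'pb': np.float64(546.4081285798227)} offset -0.8034905993060875
t 16.57 pos [ 561.2 -159.6   68.5] ang 94.5 left [0.0001 0.0004 0.0003] turn -0.0017 F [10.5 -1.6 -5.7] w 0.351
```

The pointer is 0.8 mm from the middle of the gap and holding steady, so I'm handing in.

```bash
python3 -c "
from rig import finish_job
print(finish_job())"
```

```text
the job is handed in; nothing more can be done
None
```

I pressed the short grey cartridge home in the reader, then pulled the shutter to the mark. I handed in at about 16.6 s with the gripper still holding the tab.

- **Cartridge:** the push rose to 27 N with only 0.2 mm more travel, at the height expected when it is fully home. The wrist picture afterwards showed its body flush in the recess.
- **Shutter:** in the last picture the pointer is wholly between the ribs, 0.8 mm from the middle of the gap. While holding, the arm moved no more than 0.2 mm in 0.6 s against a spring pull of about 10 N.
- **What disagreed:** one call of rows with no motion let the spring draw the shutter back about 3.6 mm, and I pulled it out again. The tool has tilted by a few degrees while pulling, with no sign of slipping in the grip. The top camera could not confirm the pointer because the arm was in the way.
- **Rest of the desk:** I touched nothing else, but I did not re-measure the other objects.

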